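Snug an adjustable wrench on a nut and tighten it one flat

ROBOT

A 6-joint arm with a two-finger parallel gripper is mounted at the origin on the work surface. World frame = base frame: x ahead of the robot, y to its left, z up, the work surface at z = 0. Lengths are in m, angles in rad, forces in N, time in s.
With the tool pointing down it reaches from about 0.35 to 0.85 m from the base axis. Payload 8.1 kg.
Tool frame: the origin (TCP) lies at the centre of the arm's flange, where the gripper is bolted on; the fingertips stand 186 mm ahead of it and the grasp point (between the pads) lies 167 mm ahead of it; z points along the fingers, y is the line along which they close (so a half turn about z gives the same grasp; the last joint's range is limited). The gripper opens to 93 mm and grips with 3 to 60 N. Pads are 15 mm wide; open, the fingers measure 128 mm over their backs; the gripper's body (75 mm by 188 mm) begins 65 mm behind the grasp point.
Start: joints at [1.089, 0.13, 1.488, -0, 1.523, -0.085], TCP at [0.232, 0.553, 0.405] pointing down, gripper open.
Joint ranges: [-2.96, 2.96], [-0.89, 2.26], [0.02, 2.5], [-1.34, 4.48], [0, 2.73], [-2.66, 2.66]. Speed limits (rad/s): [2.39, 2.39, 2.79, 3.14, 3.14, 3.14].

INTERFACE

Orientations are given as a rotation vector (axis times angle).
In Python, from plant import read_state, read_camera, camera_params, robot gives the robot as it stands.
- The arm moves only by the tool carry_out, never from a script. Its argument "targets" is a list of rows, each an object of numbers: "hand": the opening in per cent of the stroke, from 0 (shut) to 100 (fully open); "x", "y", "z": the shift along the tool's x, y, z in m; "ax", "ay", "az": the turn, a rotation vector about the tool's x, y, z in rad. In form: [{"hand": .., "x": .., "y": .., "z": .., "ax": .., "ay": .., "az": ..}, ...]. A call has 1 to 8 rows; each row is the pose to reach, as a shift and turn from the pose commanded when the call began, along the tool's axes at that moment; what a row does not reach only later rows make up. A row lasts 1/8 s, in which the tool goes at most 62.5 mm and 10.7 degrees, less where a joint would pass 70% of its speed; a pose out of reach is approached as far as the arm can. A call with a gripper value outside its range is refused whole. The fingers move at their own pace and stop on an object; "newtons" is the grip in N (left out, the last holds). Time passes only in rows, so rows that repeat a pose let the fingers close. It gives the time, the measured TCP pose, the force, the opening and the grip force at its end, in the units of the state.
- read_state(): the state, without advancing time (a new reading comes with each control period).
- read_camera(name): name is "side" or "top"; returns (picture, depth): 480x640x3 uint8, blue, green, red; 480x640 float32, m along the optical axis (not along the pixel's ray), 0 where there is no reading.
- camera_params(name): a dict with "fx", "fy", "cx", "cy" (pixels), "position" and "rotation" of the camera in the world. Camera axes: x right, y up, looking along -z (the intrinsics and any distortion apply to the point x, -y, -z); pixel columns grow to the right and rows downward; lengths in m; the calibration is good to about 2 mm. A picture is of the moment at which its call begins. camera_params takes no time and is no camera call.
- robot.close_job(): hands the job in; it is judged then, once.
The state is a dict: "t": time; "q": joint angles; "dq": joint speeds; "joint_torque": joint torques, N m; "tool_pos": TCP position; "orientation": TCP orientation; "force": force on the tool from outside, world axes, zero at the start; "wrist_torque": the same for the moment, N m; "opening": finger opening in m; "gripper_force": force on a finger pad.
Only numpy, scipy, OpenCV 4.12 (cv2) and the standard library are available. Lean on these libraries where they do the work, as an engineer would, in place of code of your own. Each camera call takes 0.05 s, during which the arm holds its last target. There are 200 camera calls.

TASK

The adjustable wrench lies loosely around the nut on the disc fixture. Roll its worm, pressing only lightly (never more than 30 N), until the jaw has closed snugly on the nut and stays so by itself with the fingers off it; only then swing the handle to turn the nut clockwise by one flat, 60 degrees. Leave the wrench lying flat and still snug on the nut, and leave the other things on the bench where they are.

Things in the scene. Friction and masses are not known exactly. Their poses are not given: they have to be found in the camera images.
- fixture: Fixed: grey cast base 150 mm square carrying a turned steel disc 200 mm across, its flat top 36 mm above the bench; a 16 mm stud at its centre ends 17 mm above the disc. Origin at the centre of the underside, z up. The wrench lies on the disc.
- nut: Steel hexagon nut on the stud, 24 mm across flats, 27.7 across corners, 15 high. Origin on its axis at the disc's top. Its x axis is parallel to two flats (those at y = -12 and 12 mm) and starts along the fixture's x axis. It turns about z only, clockwise from above (yaw falls), at most 90 degrees, never back; stiff: 0.4 N m, some 2.5 N at the handle.
- wrench: Loose dark steel adjustable wrench, 250 mm long, 0.5 kg, flat on the disc, its mouth loosely round the nut, yaw within 0.04 of the nut's. Origin: underside, in the mouth, 12 mm from the fixed jaw's face (at y = -12 mm) and 16 mm from the throat (at x = -16 mm). x points out of the mouth, handle to -x, z up. Head 13 mm thick, x -82 to 14 mm, y -30 to 34 mm.
- jaw: The wrench's moving jaw, on the mouth's +y side. Origin on its gripping face at the underside. In the wrench frame its y is 18 mm or less and falls as it closes: mouth width = y + 12 mm; snug on the nut y = 12 mm. It cannot be pushed by hand: only the worm drives it, and the worm's friction locks it (holds some 40 N).
- worm: The wrench's knurled worm: bright steel roller, 18 mm diameter, 22 mm long, axis along the wrench's y, in a window of the head behind the throat, 5.6 mm proud of the head. Origin at its centre, (-39, 1, 9.6) mm in the wrench frame. Its top rolled towards the nut (wrench +x) closes the jaw, 0.8 mm per radian (0.09 mm per mm rolled); rolled away it opens.
- worm_top (a point): Highest point of the worm, mid-length: (-39, 1, 18.6) mm in the wrench frame, 54.6 mm above the bench, 1.6 mm above the stud's top. Axes as the wrench's. Rolling takes about 3.5 N along the surface, so a press of 6 to 12 N; 3.6 to 6 mm of closing takes 2 or more strokes of 20 to 25 mm. Once the jaw is snug the worm stops and the finger slips on it.
- handle (a point): Point inside the wrench's handle, mid-width and mid-thickness, (-175, 0, 6.5) mm in the wrench frame; axes as the wrench's. The handle runs from x = -80 to -235 mm, 24 mm wide, 11 thick, and juts out freely beyond the disc 37 mm above the bench.
- disc_hub: Bystander: loose turned steel disc 90 mm across, 8 mm thick, with a 22 mm hub rising to 22 mm. Origin at the centre of its underside.
- disc_flat: Bystander: loose turned steel disc 90 mm across, 8 mm thick, no hub. Origin at the centre of its underside.
- case: Bystander: loose pale plastic case 90 x 140 x 26 mm with a yellow label. Origin at the centre of its underside.
Mind the look-alikes: they are no part of the job. Several things have the shape of the fixture; the one meant has the colours described above.

How it is judged:
On the way:
1. the jaw is closed snugly on the nut and stays so with the fingers off the worm, the nut not yet turned (y of jaw in the frame of wrench below 0.0132 m and contact force between jaw and nut above 2 N and contact force between the fingers and wrench below 0.5 N and angle between the x axis of nut and the x axis of fixture, either way round below 0.15 rad), for 0.2 s.
At the end, for the whole second after the job is handed in: Nut turned clockwise 60 degrees (52 to 68); mouth still closed on it (jaw y in the wrench frame under 13.4 mm); wrench flat on the disc (within 4 mm, tilt under 0.06 rad), at rest, its origin within 8 mm of the nut's axis; nothing touched by the robot (angle between the x axis of nut and the x axis of fixture, either way round between 0.9 and 1.2 rad and y of jaw in the frame of wrench below 0.0134 m and horizontal distance between wrench and nut below 0.008 m and z of wrench in the frame of nut below 0.004 m and angle between wrench's own z axis and vertical below 0.06 rad and linear speed of wrench below 0.02 m/s).
It fails at once if the nut is turned before the jaw is snug (angle between the x axis of nut and the x axis of fixture, either way round above 0.2 rad and y of jaw in the frame of wrench above 0.0134 m).
It fails at once if the worm is pressed with more than 30 N (contact force between the fingers and worm above 30 N).
It fails at once if a bystander is moved by more than 20 mm (distance of any of disc_hub, disc_flat, case from where it was at the start of the episode above 0.02 m).
It also fails if it takes over 72 s, if anything falls off the work surface, if the arm or the gripper's body presses on something with over 40 N, if the wrist force passes 120 N, or if a joint passes its speed limit or range.

## Working session

There is one attempt and no reset: what is moved stays moved. The work goes in short steps, Python scripts to look and compute and a tool call to move; the robot and the scene stay as the last step left them, time stands still between calls to the robot, and variables do not carry over. Pictures are saved under pics/ and viewed, at most 10 in all, crops included, and the job is handed in when it is done.

Besides the shell and the picture viewer there is one more tool, called in YAML: its name, and indented under it one key for each argument. carry_out: Moves the arm, as the interface text tells. Its arguments: {"type":"object","properties":{"targets":{"type":"array","items":{"type":"object","properties":{"hand":{"type":"number"},"x":{"type":"number"},"y":{"type":"number"},"z":{"type":"number"},"ax":{"type":"number"},"ay":{"type":"number"},"az":{"type":"number"}}}},"newtons":{"type":"number"}},"required":["targets"]}

```bash
mkdir -p pics; ls
python3 - <<'E'
from plant import *
import cv2,numpy as np
for n in("top","side"):
    p,d=read_camera(n);cv2.imwrite(f"pics/{n}0.png",p);np.save(f"pics/{n}0.npy",d)
    c=camera_params(n);print(n,c)
s=read_state();print(s)
E
```

```text
pics
top {'fx': 527.5715858254805, 'fy': 527.5715858254805, 'cx': 333.5176528970402, 'cy': 243.9772677965285, 'position': array([ 0.34023547, -0.0018666 ,  1.21173223]), 'rotation': array([ 0.08924308, -0.04801974, -1.56388346])}
side {'fx': 606.1885959327071, 'fy': 606.1885959327071, 'cx': 320.47775908887496, 'cy': 228.03252275704133, 'position': array([ 0.38590485, -1.00785053,  1.04744911]), 'rotation': array([ 0.82156919, -0.01191138, -0.05713402])}
{'t': 0.1, 'q': array([ 1.08861596e+00,  1.31065876e-01,  1.48918676e+00,  2.07320496e-05,
        1.52302207e+00, -8.54241567e-02]), 'dq': array([-5.77589113e-05, -8.75282075e-04, -3.97539044e-03, -9.65023642e-04,
        7.80672748e-04, -8.11883438e-04]), 'joint_torque': array([ 1.78083203e-03, -5.61339891e+01, -4.93096840e+01,  7.70715857e-02,
        2.89768173e-02, -2.43247410e-05]), 'tool_pos': array([0.23174566, 0.55320401, 0.40379491]), 'orientation': array([-6.19048131e-01, -3.07949565e+00,  2.52696599e-03]), 'force': array([ 0.32887902,  0.56048946, -0.11084964]), 'wrist_torque': array([0.0370911 , 0.02467798, 0.00618199]), 'gripper_force': 0.0, 'opening': 0.09302335838320205}
```

View pics/top0.png

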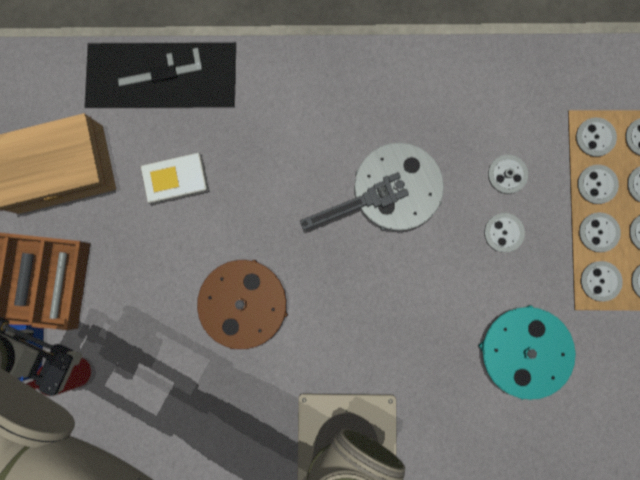

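View pics/side0.png

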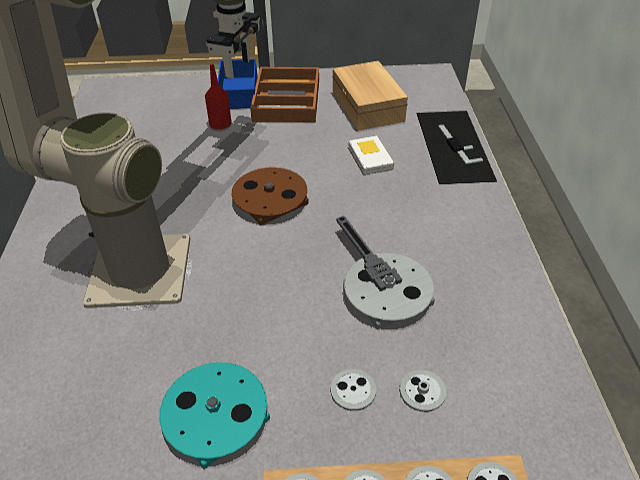

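The top view shows the grey fixture disc centred near px (399,187) and the wrench's head near (385,190), with the handle running to about (305,225). The bystander discs are at (508,174) and (505,232), and the case is at (174,178).

```bash
cat > h.py <<'E'
from plant import *
import cv2,numpy as np
from scipy.spatial.transform import Rotation as R
def ray(n,px):
    c=camera_params(n);px=np.atleast_2d(px).astype(float)
    v=np.c_[(px[:,0]-c['cx'])/c['fx'],-(px[:,1]-c['cy'])/c['fy'],-np.ones(len(px))]
    return np.array(c['position']),R.from_rotvec(c['rotation']).apply(v)
def plane(n,px,z):
    o,d=ray(n,px);return o+d*((z-o[2])/d[:,2])[:,None]
def proj(n,P):
    c=camera_params(n);q=R.from_rotvec(c['rotation']).inv().apply(np.atleast_2d(P)-c['position'])
    return np.c_[c['cx']-c['fx']*q[:,0]/q[:,2],c['cy']+c['fy']*q[:,1]/q[:,2]]
def depthpt(n,px,dep):
    o,d=ray(n,px);return o+d*dep
E
python3 - <<'E'
from h import *
p=cv2.imread('pics/top0.png');d=np.load('pics/top0.npy')
g=cv2.cvtColor(p,cv2.COLOR_BGR2GRAY)
# disc rim: light mask near the fixture
roi=np.zeros_like(g);roi[135:240,345:450]=255
m=((g>150)&(roi>0)).astype(np.uint8)
cs,_=cv2.findContours(m,0,1);c=max(cs,key=cv2.contourArea);h=cv2.convexHull(c)
e=cv2.fitEllipse(h);print('ellipse',e)
H=plane('top',h[:,0],.036);(cc,r)=cv2.minEnclosingCircle(H[:,:2].astype(np.float32));print('disc',cc,r,plane('top',[e[0]],.036))
# handle
m=((g<95)).astype(np.uint8);m[:, :295]=0;m[:,365:]=0;m[:180]=0;m[240:]=0
n,l,st,ce=cv2.connectedComponentsWithStats(m);i=1+np.argmax(st[1:,4]);print(st[i])
ys,xs=np.where(l==i);P=plane('top',np.c_[xs,ys],.048)[:,:2]
rc=cv2.minAreaRect(P.astype(np.float32));mu=P.mean(0);w=np.linalg.svd(P-mu,full_matrices=0)[2][0];print(rc,mu,w,np.arctan2(w[1],w[0]))
print('depth heights',[depthpt('top',[[x,y]],d[y,x])[0] for x,y in((399,215),(395,186),(340,210),(310,224))])
a=cv2.resize(p[150:240,295:445],None,fx=5.3,fy=5.3,interpolation=cv2.INTER_CUBIC);cv2.imwrite('pics/c1.png',a)
s=cv2.imread('pics/side0.png');cv2.imwrite('pics/c2.png',cv2.resize(s[205:330,325:445],None,fx=4.8,fy=4.8,interpolation=cv2.INTER_CUBIC))
E
```

```text
ellipse ((398.8086853027344, 185.86204528808594), (84.97077941894531, 86.60926055908203), 105.42705535888672)
disc (0.5762538909912109, -0.11629459261894226) 0.09783902764320374 [[ 0.57533409 -0.11681194  0.036     ]]
[300 194  65  39 941]
((0.5072540044784546, 0.027691639959812164), (0.04687747359275818, 0.15505556762218475), 18.78352165222168) [0.50868273 0.0309308 ] [ 0.38459091 -0.92308712] -1.1760317235242532
depth heights [array([ 0.50904803, -0.11692199,  0.03658975]), array([ 0.57119217, -0.10652774,  0.05509353]), array([0.51743478, 0.01508212, 0.05319378]), array([0.48654456, 0.08170319, 0.04835154])]
```

View pics/c1.png

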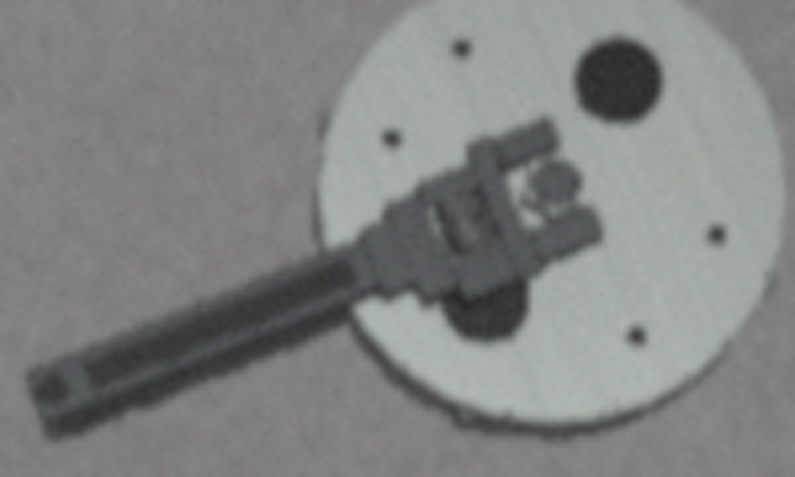

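View pics/c2.png

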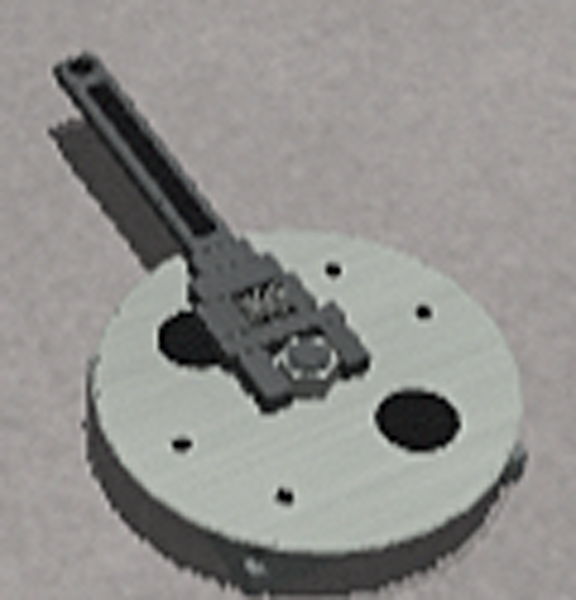

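The crops show the stud at about top px (399.9,184.5) and side (389.2,279). The worm is at top (381.8,191.5) and side (380.2,267), and the handle hole at top (304.4,223.2) and side (342.1,219). Next I triangulate these points and check them against the given sizes.

```bash
cat >> h.py <<'E'
def tri(a,b):
    o1,d1=ray('top',a);o2,d2=ray('side',b);A=np.c_[d1[0],-d2[0]]
    t=np.linalg.lstsq(A,o2-o1,rcond=None)[0];p,q=o1+d1[0]*t[0],o2+d2[0]*t[1];return (p+q)/2,np.linalg.norm(p-q)
def goal(P,yawy):
    """tip target P, tool y heading yawy -> shift in tool axes and turn az"""
    s=read_state();Rt=R.from_rotvec(s['orientation'])
    yd=np.array([np.cos(yawy),np.sin(yawy),0]);z=np.array([0,0,-1.]);G=R.from_matrix(np.c_[np.cross(yd,z),yd,z])
    tcp=np.array(P)+[0,0,.186]
    return Rt.inv().apply(tcp-s['tool_pos']).round(4),(Rt.inv()*G).as_rotvec().round(4)
E
python3 - <<'E'
from h import *
for n,a,b,z in(('stud',(399.9,184.5),(389.2,279),.053),('worm',(381.8,191.5),(380.2,267),.0535),('hole',(304.4,223.2),(342.1,219),.047)):
    print(n,tri(a,b),plane('top',[a],z)[0],plane('side',[b],z)[0])
S=(plane('top',[(399.9,184.5)],.053)[0]+plane('side',[(389.2,279)],.053)[0])/2
H=(plane('top',[(304.4,223.2)],.047)[0]+plane('side',[(342.1,219)],.047)[0])/2
v=(S-H)[:2];y=np.arctan2(v[1],v[0]);u=np.array([np.cos(y),np.sin(y)]);n=np.array([-u[1],u[0]])
W=S[:2]-.039*u+.001*n;print('yaw',y,np.linalg.norm(v),'worm',W)
print(goal([*(W-.012*u),.085],y+np.pi), goal([*(W-.012*u),.085],y))
E
```

```text
stud (array([ 0.57490022, -0.11732168,  0.05560015]), np.float64(0.0008290489969835387)) [ 0.57500412 -0.11757789  0.053     ] [ 0.57581875 -0.1149087   0.053     ]
worm (array([ 0.55996146, -0.07746692,  0.05283533]), np.float64(0.0014610660589627258)) [ 0.55909247 -0.07742423  0.0535    ] [ 0.56058626 -0.07795295  0.0535    ]
hole (array([0.48858415, 0.09422829, 0.0481526 ]), np.float64(0.0005281422768765588)) [0.48846471 0.09431446 0.047     ] [0.4889682  0.09554304 0.047     ]
yaw -1.1812352378502826 0.22827538272264822 worm [ 0.561525   -0.07978555]
(array([-0.5403, -0.4477,  0.1335]), array([-0.0015, -0.0008, -0.7863])) (array([-0.5403, -0.4477,  0.1335]), array([-1.0000e-03,  1.9000e-03,  2.3553e+00]))
```

Heights and distances agree with the given sizes. I go above the worm with the fingers shut.

carry_out:
  targets:
    - {"hand": 0,"x": -0.054,"y": -0.045,"z": 0.013,"az": -0.08}
    - {"hand": 0,"x": -0.108,"y": -0.09,"z": 0.027,"az": -0.16}
    - {"hand": 0,"x": -0.154,"y": -0.128,"z": 0.04,"az": -0.24}
    - {"hand": 0,"x": -0.2,"y": -0.166,"z": 0.05,"az": -0.32}
    - {"hand": 0,"x": -0.246,"y": -0.204,"z": 0.06,"az": -0.4}
    - {"hand": 0,"x": -0.292,"y": -0.242,"z": 0.07,"az": -0.48}
    - {"hand": 0,"x": -0.338,"y": -0.28,"z": 0.08,"az": -0.56}
    - {"hand": 0,"x": -0.384,"y": -0.318,"z": 0.09,"az": -0.64}

```text
schema error: expected keys hand, x, y, z, ax, ay, az
```

Run:
```python
from h import *
y=-1.181;u=np.array([np.cos(y),np.sin(y)]);W=np.array([.5608,-.0790])
print(goal([*(W-.012*u),.085],y+np.pi))
```

```text
(array([-0.5393, -0.4472,  0.1335]), array([-0.0015, -0.0008, -0.7866]))
```

All keys are required in every row.

carry_out:
  targets:
    - {"hand": 0,"x": -0.05,"y": -0.037,"z": 0.013,"ax": 0,"ay": 0,"az": -0.08}
    - {"hand": 0,"x": -0.098,"y": -0.075,"z": 0.027,"ax": 0,"ay": 0,"az": -0.16}
    - {"hand": 0,"x": -0.146,"y": -0.115,"z": 0.04,"ax": 0,"ay": 0,"az": -0.26}
    - {"hand": 0,"x": -0.194,"y": -0.155,"z": 0.05,"ax": 0,"ay": 0,"az": -0.36}
    - {"hand": 0,"x": -0.242,"y": -0.195,"z": 0.06,"ax": 0,"ay": 0,"az": -0.46}
    - {"hand": 0,"x": -0.29,"y": -0.235,"z": 0.07,"ax": 0,"ay": 0,"az": -0.56}
    - {"hand": 0,"x": -0.338,"y": -0.275,"z": 0.08,"ax": 0,"ay": 0,"az": -0.66}
    - {"hand": 0,"x": -0.386,"y": -0.315,"z": 0.09,"ax": 0,"ay": 0,"az": -0.76}

```text
t: 1.1
tool_pos: [0.4635, 0.1175, 0.3154]
orientation: [-0.572, 3.089, 0.0]
force: [0.2, -0.2, 0.3]
opening: 0.0174
gripper_force: 0.0
```

Run:
```python
from h import *
y=-1.181;u=np.array([np.cos(y),np.sin(y)]);W=np.array([.5608,-.0790])
print(goal([*(W-.012*u),.085],y+np.pi))
```

```text
(array([-0.0201, -0.2063,  0.0443]), array([ 0.0001,  0.0002, -0.0233]))
```

carry_out:
  targets:
    - {"hand": 0,"x": -0.005,"y": -0.05,"z": 0.01,"ax": 0,"ay": 0,"az": -0.023}
    - {"hand": 0,"x": -0.01,"y": -0.1,"z": 0.02,"ax": 0,"ay": 0,"az": -0.023}
    - {"hand": 0,"x": -0.015,"y": -0.15,"z": 0.03,"ax": 0,"ay": 0,"az": -0.023}
    - {"hand": 0,"x": -0.0201,"y": -0.19,"z": 0.04,"ax": 0,"ay": 0,"az": -0.023}
    - {"hand": 0,"x": -0.0201,"y": -0.2063,"z": 0.0443,"ax": 0,"ay": 0,"az": -0.023}
    - {"hand": 0,"x": -0.0201,"y": -0.2063,"z": 0.0443,"ax": 0,"ay": 0,"az": -0.023}
    - {"hand": 0,"x": -0.0201,"y": -0.2063,"z": 0.0443,"ax": 0,"ay": 0,"az": -0.023}

```text
t: 1.98
tool_pos: [0.5549, -0.0651, 0.2716]
orientation: [0.604, -3.083, -0.001]
force: [-0.5, -0.0, -0.3]
opening: 0.0003
gripper_force: 0.0
```

Run:
```python
from h import *
y=-1.181;u=np.array([np.cos(y),np.sin(y)]);W=np.array([.5608,-.0790])
print(goal([*(W-.012*u),.0575],y+np.pi),read_state()['opening'],read_state()['force'])
s=read_camera('side')[0];cv2.imwrite('pics/c3.png',cv2.resize(s[190:320,310:450],None,fx=4.5,fy=4.5,interpolation=cv2.INTER_CUBIC))
```

```text
(array([-0.0002, -0.0031,  0.0281]), array([ 0.0006, -0.0001, -0.0028])) 0.0003310909238422787 [-0.45589946 -0.04763219 -0.26349309]
```

View pics/c3.png

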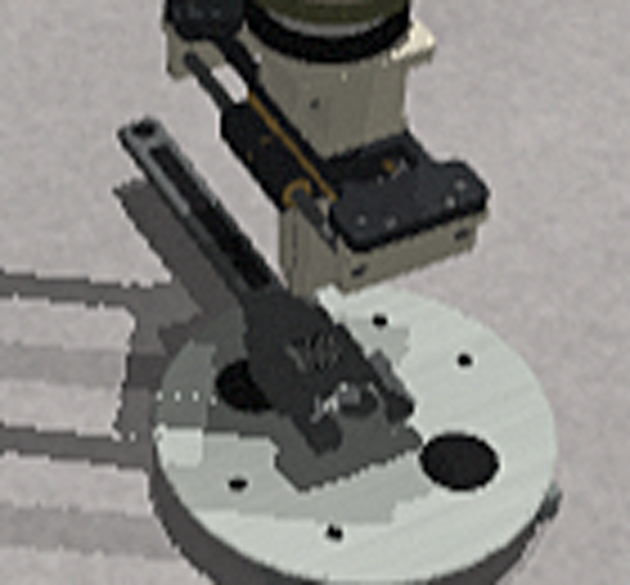

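Run:
```python
from h import *
s=read_state();Rt=R.from_rotvec(s['orientation']);t=s['tool_pos']
for n in('side','top'):
    print(n,[proj(n,t+Rt.apply(v))[0].round(1) for v in([0,0,.186],[0,0,.1],[0,.0175,.186],[0,-.0175,.186],[0,.094,.1],[0,-.094,.1],[0,0,0])])
p,d=read_camera('side');a=proj('side',t+Rt.apply([0,0,.186]))[0].astype(int)
print([ (v,float(d[a[1]+v,a[0]])) for v in(-20,-10,-4,0,4)], )
q=cv2.resize(p[120:330,290:480],None,fx=2.8,fy=2.8,interpolation=cv2.INTER_CUBIC)
cv2.circle(q,tuple(int(i) for i in((proj('side',t+Rt.apply([0,0,.186]))[0]-[290,120])*2.8)),4,(0,0,255),-1)
cv2.imwrite('pics/c4.png',q)
```

```text
side [array([377.8, 252.9]), array([379.9, 224.5]), array([373.9, 247.9]), array([381.7, 258. ]), array([359.1, 198.9]), array([402.8, 252.7]), array([382.6, 188. ])]
top [array([377. , 190.6]), array([379.4, 182.5]), array([369.5, 193.6]), array([384.5, 187.6]), array([335.7, 200. ]), array([423.1, 165. ]), array([382.8, 171.2])]
[(-20, 1.2536568641662598), (-10, 1.307902455329895), (-4, 1.3189697265625), (0, 1.3260637521743774), (4, 1.4156111478805542)]
```

View pics/c4.png

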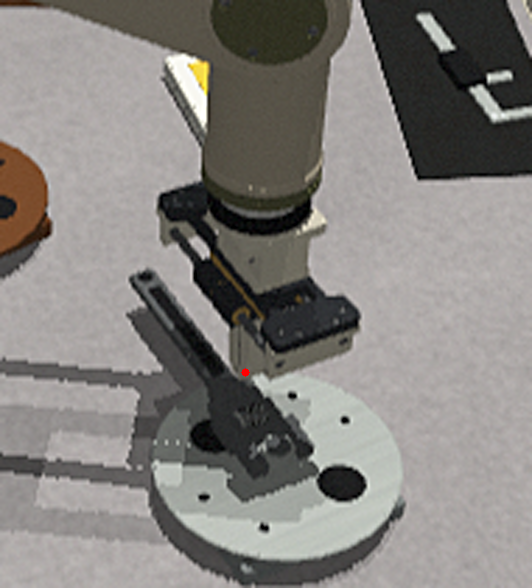

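The red mark (the computed fingertip) falls on the fingertip, just left of the gripper body that partly hides it. I descend to just above the worm.

carry_out:
  targets:
    - {"hand": 0,"x": 0,"y": 0,"z": 0.014,"ax": 0,"ay": 0,"az": 0}
    - {"hand": 0,"x": 0,"y": 0,"z": 0.025,"ax": 0,"ay": 0,"az": 0}
    - {"hand": 0,"x": 0,"y": 0,"z": 0.027,"ax": 0,"ay": 0,"az": 0}
    - {"hand": 0,"x": 0,"y": 0,"z": 0.027,"ax": 0,"ay": 0,"az": 0}

```text
t: 2.58
tool_pos: [0.5551, -0.0662, 0.244]
orientation: [0.603, -3.082, -0.001]
force: [0.1, 0.5, -0.0]
opening: 0.0007
gripper_force: 0.0
```

Run:
```python
from h import *
y=-1.181;u=np.array([np.cos(y),np.sin(y)]);W=np.array([.5608,-.0790])
s=read_state();print(goal([*(W-.012*u),.0545],y+np.pi),s['tool_pos'],s['force'])
```

```text
(array([-0.0005, -0.002 ,  0.0035]), array([ 0.0005, -0.0007, -0.0036])) [ 0.5550638  -0.06621252  0.24399697] [ 0.0778412   0.50183138 -0.0379366 ]
```

carry_out:
  targets:
    - {"hand": 0,"x": 0,"y": -0.002,"z": 0.002,"ax": 0,"ay": 0,"az": 0}
    - {"hand": 0,"x": 0,"y": -0.002,"z": 0.0032,"ax": 0,"ay": 0,"az": 0}
    - {"hand": 0,"x": 0,"y": -0.002,"z": 0.0032,"ax": 0,"ay": 0,"az": 0}

```text
t: 2.95
tool_pos: [0.556, -0.0682, 0.2413]
orientation: [-0.603, 3.083, -0.0]
force: [-0.5, -0.2, 0.8]
opening: 0.0002
gripper_force: 0.0
```

carry_out:
  targets:
    - {"hand": 0,"x": 0,"y": 0,"z": 0.0006,"ax": 0,"ay": 0,"az": 0}
    - {"hand": 0,"x": 0,"y": 0,"z": 0.0006,"ax": 0,"ay": 0,"az": 0}

```text
t: 3.2
tool_pos: [0.556, -0.0681, 0.2407]
orientation: [-0.603, 3.083, -0.0]
force: [-0.0, -0.5, 0.1]
opening: 0.0007
gripper_force: 0.0
```

carry_out:
  targets:
    - {"hand": 0,"x": 0,"y": 0,"z": 0.0005,"ax": 0,"ay": 0,"az": 0}
    - {"hand": 0,"x": 0,"y": 0,"z": 0.0005,"ax": 0,"ay": 0,"az": 0}

```text
t: 3.45
tool_pos: [0.556, -0.0681, 0.2401]
orientation: [0.603, -3.083, 0.0]
force: [-0.2, 0.2, -0.2]
opening: 0.0005
gripper_force: 0.0
```

carry_out:
  targets:
    - {"hand": 0,"x": 0,"y": 0,"z": 0.0004,"ax": 0,"ay": 0,"az": 0}
    - {"hand": 0,"x": 0,"y": 0,"z": 0.0004,"ax": 0,"ay": 0,"az": 0}

```text
t: 3.7
tool_pos: [0.556, -0.0681, 0.2399]
orientation: [-0.603, 3.083, -0.0]
force: [-1.2, -0.3, 1.9]
opening: 0.0005
gripper_force: 0.8
```

carry_out:
  targets:
    - {"hand": 0,"x": 0,"y": 0,"z": 0.0004,"ax": 0,"ay": 0,"az": 0}
    - {"hand": 0,"x": 0,"y": 0,"z": 0.0004,"ax": 0,"ay": 0,"az": 0}

```text
t: 3.95
tool_pos: [0.5561, -0.0681, 0.2397]
orientation: [-0.603, 3.083, -0.0]
force: [-2.0, 0.6, 5.0]
opening: 0.0007
gripper_force: 2.4
```

carry_out:
  targets:
    - {"hand": 0,"x": 0,"y": 0,"z": 0.0004,"ax": 0,"ay": 0,"az": 0}
    - {"hand": 0,"x": 0,"y": -0.002,"z": 0.0004,"ax": 0,"ay": 0,"az": 0}
    - {"hand": 0,"x": 0,"y": -0.005,"z": 0.0004,"ax": 0,"ay": 0,"az": 0}

```text
t: 4.32
tool_pos: [0.558, -0.0718, 0.2397]
orientation: [-0.603, 3.083, 0.003]
force: [-2.8, 7.2, 10.2]
opening: 0.0005
gripper_force: 5.9
```

carry_out:
  targets:
    - {"hand": 0,"x": 0,"y": -0.003,"z": 0,"ax": 0,"ay": 0,"az": 0}
    - {"hand": 0,"x": 0,"y": -0.006,"z": 0,"ax": 0,"ay": 0,"az": 0}
    - {"hand": 0,"x": 0,"y": -0.009,"z": 0,"ax": 0,"ay": 0,"az": 0}

```text
t: 4.7
tool_pos: [0.5618, -0.0808, 0.2407]
orientation: [-0.603, 3.082, 0.0]
force: [-5.4, 3.6, 13.9]
opening: 0.0003
gripper_force: 7.0
```

carry_out:
  targets:
    - {"hand": 0,"x": 0,"y": -0.003,"z": -0.0003,"ax": 0,"ay": 0,"az": 0}
    - {"hand": 0,"x": 0,"y": -0.006,"z": -0.0004,"ax": 0,"ay": 0,"az": 0}
    - {"hand": 0,"x": 0,"y": -0.009,"z": -0.0004,"ax": 0,"ay": 0,"az": 0}
    - {"hand": 0,"x": 0,"y": -0.011,"z": -0.0004,"ax": 0,"ay": 0,"az": 0}

```text
t: 5.2
tool_pos: [0.5654, -0.0914, 0.2391]
orientation: [0.603, -3.083, 0.0]
force: [-0.8, 0.1, -0.3]
opening: 0.0003
gripper_force: 0.0
```

carry_out:
  targets:
    - {"hand": 0,"x": 0,"y": 0,"z": -0.008,"ax": 0,"ay": 0,"az": 0}
    - {"hand": 0,"x": 0,"y": 0.01,"z": -0.008,"ax": 0,"ay": 0,"az": 0}
    - {"hand": 0,"x": 0,"y": 0.021,"z": -0.008,"ax": 0,"ay": 0,"az": 0}
    - {"hand": 0,"x": 0,"y": 0.021,"z": -0.003,"ax": 0,"ay": 0,"az": 0}
    - {"hand": 0,"x": 0,"y": 0.021,"z": -0.0016,"ax": 0,"ay": 0,"az": 0}
    - {"hand": 0,"x": 0,"y": 0.021,"z": -0.0016,"ax": 0,"ay": 0,"az": 0}

```text
t: 5.95
tool_pos: [0.5574, -0.0719, 0.2406]
orientation: [0.603, -3.083, -0.0]
force: [0.6, 0.5, -0.2]
opening: 0.0003
gripper_force: 0.0
```

carry_out:
  targets:
    - {"hand": 0,"x": 0,"y": 0,"z": 0.0006,"ax": 0,"ay": 0,"az": 0}
    - {"hand": 0,"x": 0,"y": 0,"z": 0.0006,"ax": 0,"ay": 0,"az": 0}

```text
t: 6.2
tool_pos: [0.5575, -0.072, 0.2404]
orientation: [-0.603, 3.083, -0.0]
force: [-0.1, -0.4, -0.0]
opening: 0.0004
gripper_force: 0.0
```

carry_out:
  targets:
    - {"hand": 0,"x": 0,"y": 0,"z": 0.0006,"ax": 0,"ay": 0,"az": 0}
    - {"hand": 0,"x": 0,"y": 0,"z": 0.0009,"ax": 0,"ay": 0,"az": 0}
    - {"hand": 0,"x": 0,"y": 0,"z": 0.0009,"ax": 0,"ay": 0,"az": 0}

```text
t: 6.58
tool_pos: [0.5576, -0.0719, 0.2396]
orientation: [-0.603, 3.083, -0.0]
force: [-0.4, -1.1, 0.6]
opening: 0.0006
gripper_force: 0.5
```

carry_out:
  targets:
    - {"hand": 0,"x": 0,"y": 0,"z": 0.0007,"ax": 0,"ay": 0,"az": 0}
    - {"hand": 0,"x": 0,"y": -0.003,"z": 0.0005,"ax": 0,"ay": 0,"az": 0}
    - {"hand": 0,"x": 0,"y": -0.006,"z": 0.0001,"ax": 0,"ay": 0,"az": 0}

```text
t: 6.95
tool_pos: [0.5596, -0.0764, 0.2405]
orientation: [0.604, -3.083, -0.004]
force: [-7.9, 4.5, 14.6]
opening: 0.0008
gripper_force: 7.4
```

carry_out:
  targets:
    - {"hand": 0,"x": 0,"y": -0.002,"z": -0.0006,"ax": 0,"ay": 0,"az": 0}
    - {"hand": 0,"x": 0,"y": -0.005,"z": -0.0006,"ax": 0,"ay": 0,"az": 0}
    - {"hand": 0,"x": 0,"y": -0.008,"z": -0.0003,"ax": 0,"ay": 0,"az": 0}

```text
t: 7.32
tool_pos: [0.5629, -0.0844, 0.2407]
orientation: [-0.603, 3.083, 0.001]
force: [-4.1, 2.7, 11.0]
opening: 0.0005
gripper_force: 5.8
```

carry_out:
  targets:
    - {"hand": 0,"x": 0,"y": -0.003,"z": 0.0001,"ax": 0,"ay": 0,"az": 0}
    - {"hand": 0,"x": 0,"y": -0.006,"z": 0.0003,"ax": 0,"ay": 0,"az": 0}

```text
t: 7.58
tool_pos: [0.5652, -0.0904, 0.2396]
orientation: [-0.603, 3.083, -0.0]
force: [0.4, 0.6, 0.3]
opening: 0.0003
gripper_force: 0.0
```

carry_out:
  targets:
    - {"hand": 0,"x": 0,"y": 0,"z": -0.015,"ax": 0,"ay": 0,"az": 0}
    - {"hand": 0,"x": 0,"y": 0.02,"z": -0.028,"ax": 0,"ay": 0,"az": 0}
    - {"hand": 0,"x": 0,"y": 0.025,"z": -0.028,"ax": 0,"ay": 0,"az": 0}

```text
t: 7.95
tool_pos: [0.556, -0.0667, 0.2692]
orientation: [-0.603, 3.081, -0.001]
force: [0.6, -0.1, 0.6]
opening: 0.0004
gripper_force: 0.0
```

Run:
```python
from h import *
p,d=read_camera('side');b=cv2.imread('pics/side0.png')
f=lambda s:cv2.resize(s[255:300,360:415],None,fx=7,fy=7,interpolation=cv2.INTER_CUBIC)
q=np.hstack([f(b),cv2.convertScaleAbs(f(p),alpha=1.6)]);cv2.imwrite('pics/c5.png',q);cv2.imwrite('pics/side5.png',p)
```

```text
(no output)
```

View pics/c5.png

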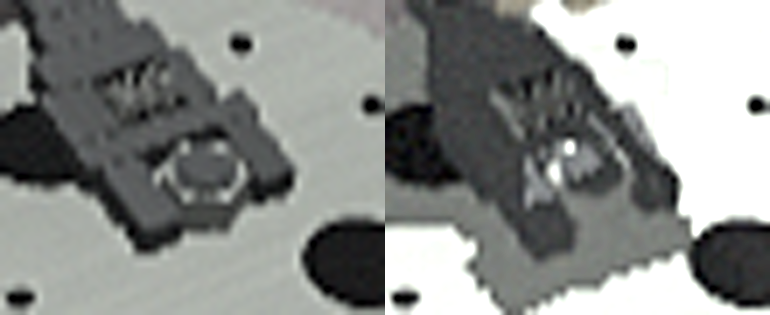

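The mouth is visibly narrower than at the start (jaw tips at about 108 versus 125 crop px) and the wrench has slid about 3 mm towards the nut. I do another stroke.

carry_out:
  targets:
    - {"hand": 0,"x": 0,"y": -0.0045,"z": 0.015,"ax": 0,"ay": 0,"az": 0}
    - {"hand": 0,"x": 0,"y": -0.0045,"z": 0.025,"ax": 0,"ay": 0,"az": 0}
    - {"hand": 0,"x": 0,"y": -0.0045,"z": 0.0285,"ax": 0,"ay": 0,"az": 0}
    - {"hand": 0,"x": 0,"y": -0.0045,"z": 0.0292,"ax": 0,"ay": 0,"az": 0}
    - {"hand": 0,"x": 0,"y": -0.0045,"z": 0.0292,"ax": 0,"ay": 0,"az": 0}

```text
t: 8.62
tool_pos: [0.5566, -0.071, 0.2379]
orientation: [0.602, -3.08, -0.004]
force: [-8.2, 5.4, 12.1]
opening: 0.0003
gripper_force: 7.4
```

carry_out:
  targets:
    - {"hand": 0,"x": 0,"y": 0,"z": -0.0015,"ax": 0,"ay": 0,"az": 0}
    - {"hand": 0,"x": 0,"y": 0,"z": -0.0015,"ax": 0,"ay": 0,"az": 0}

```text
t: 8.88
tool_pos: [0.5568, -0.0712, 0.2386]
orientation: [0.602, -3.081, -0.002]
force: [-3.1, 4.2, 1.9]
opening: 0.0005
gripper_force: 2.1
```

Run:
```python
from h import *
y=-1.181;u=np.array([np.cos(y),np.sin(y)]);W=np.array([.5608,-.0790])
s=read_state();print(goal([*W,.0545],y+np.pi),s['tool_pos'],s['force'],s['wrist_torque'])
```

```text
(array([-0.0008, -0.0087, -0.0019]), array([ 0.0017, -0.0018, -0.0038])) [ 0.55678524 -0.07124469  0.23859657] [-3.07346187  4.21087676  1.90040901] [ 0.62064829  0.58752302 -0.02216842]
```

carry_out:
  targets:
    - {"hand": 0,"x": -0.001,"y": 0,"z": -0.004,"ax": 0,"ay": 0,"az": 0}
    - {"hand": 0,"x": -0.001,"y": -0.004,"z": -0.004,"ax": 0,"ay": 0,"az": 0}
    - {"hand": 0,"x": -0.001,"y": -0.004,"z": -0.0025,"ax": 0,"ay": 0,"az": 0}
    - {"hand": 0,"x": -0.001,"y": -0.004,"z": -0.0025,"ax": 0,"ay": 0,"az": 0}

```text
t: 9.38
tool_pos: [0.5597, -0.0748, 0.2419]
orientation: [0.603, -3.083, -0.0]
force: [-0.9, -0.4, 0.1]
opening: 0.0002
gripper_force: 0.0
```

carry_out:
  targets:
    - {"hand": 0,"x": 0,"y": 0,"z": 0.001,"ax": 0,"ay": 0,"az": 0}
    - {"hand": 0,"x": 0,"y": 0,"z": 0.0016,"ax": 0,"ay": 0,"az": 0}
    - {"hand": 0,"x": 0,"y": 0,"z": 0.0016,"ax": 0,"ay": 0,"az": 0}

```text
t: 9.75
tool_pos: [0.5598, -0.0747, 0.2408]
orientation: [-0.603, 3.083, -0.0]
force: [-1.1, 0.5, 2.3]
opening: 0.0005
gripper_force: 1.1
```

carry_out:
  targets:
    - {"hand": 0,"x": 0,"y": 0,"z": 0.0007,"ax": 0,"ay": 0,"az": 0}
    - {"hand": 0,"x": 0,"y": -0.003,"z": 0.0007,"ax": 0,"ay": 0,"az": 0}
    - {"hand": 0,"x": 0,"y": -0.006,"z": 0.0007,"ax": 0,"ay": 0,"az": 0}

```text
t: 10.12
tool_pos: [0.5621, -0.0799, 0.2408]
orientation: [-0.603, 3.083, 0.001]
force: [-3.5, 3.5, 8.7]
opening: 0.0005
gripper_force: 4.5
```

carry_out:
  targets:
    - {"hand": 0,"x": 0,"y": -0.003,"z": 0,"ax": 0,"ay": 0,"az": 0}
    - {"hand": 0,"x": 0,"y": -0.006,"z": 0,"ax": 0,"ay": 0,"az": 0}
    - {"hand": 0,"x": 0,"y": -0.008,"z": 0,"ax": 0,"ay": 0,"az": 0}

```text
t: 10.5
tool_pos: [0.5653, -0.0874, 0.2405]
orientation: [-0.603, 3.082, 0.0]
force: [0.0, 0.6, 2.2]
opening: 0.0006
gripper_force: 0.9
```

carry_out:
  targets:
    - {"hand": 0,"x": 0,"y": 0,"z": -0.005,"ax": 0,"ay": 0,"az": 0}
    - {"hand": 0,"x": 0,"y": 0.014,"z": -0.005,"ax": 0,"ay": 0,"az": 0}
    - {"hand": 0,"x": 0,"y": 0.0145,"z": -0.003,"ax": 0,"ay": 0,"az": 0}
    - {"hand": 0,"x": 0,"y": 0.0145,"z": -0.001,"ax": 0,"ay": 0,"az": 0}
    - {"hand": 0,"x": 0,"y": 0.0145,"z": 0,"ax": 0,"ay": 0,"az": 0}
    - {"hand": 0,"x": 0,"y": 0.012,"z": 0,"ax": 0,"ay": 0,"az": 0}
    - {"hand": 0,"x": 0,"y": 0.009,"z": 0,"ax": 0,"ay": 0,"az": 0}

```text
t: 11.38
tool_pos: [0.5616, -0.0789, 0.2408]
orientation: [0.603, -3.083, -0.002]
force: [-4.6, 5.3, 10.3]
opening: 0.0002
gripper_force: 5.4
```

carry_out:
  targets:
    - {"hand": 0,"x": 0,"y": -0.003,"z": 0,"ax": 0,"ay": 0,"az": 0}
    - {"hand": 0,"x": 0,"y": -0.006,"z": 0,"ax": 0,"ay": 0,"az": 0}
    - {"hand": 0,"x": 0,"y": -0.008,"z": 0,"ax": 0,"ay": 0,"az": 0}
    - {"hand": 0,"x": 0,"y": 0.005,"z": -0.006,"ax": 0,"ay": 0,"az": 0}
    - {"hand": 0,"x": 0,"y": 0.013,"z": -0.025,"ax": 0,"ay": 0,"az": 0}
    - {"hand": 0,"x": 0,"y": 0.013,"z": -0.03,"ax": 0,"ay": 0,"az": 0}
    - {"hand": 0,"x": 0,"y": 0.013,"z": -0.03,"ax": 0,"ay": 0,"az": 0}

```text
t: 12.25
tool_pos: [0.5571, -0.0673, 0.2711]
orientation: [-0.603, 3.081, -0.002]
force: [0.6, -0.6, -0.0]
opening: 0.0005
gripper_force: 0.0
```

Run:
```python
from h import *
p,d=read_camera('side');b=cv2.imread('pics/side5.png')
f=lambda s:cv2.convertScaleAbs(cv2.resize(s[255:300,360:415],None,fx=7,fy=7,interpolation=cv2.INTER_CUBIC),alpha=1.6)
cv2.imwrite('pics/c6.png',np.hstack([f(b),f(p)]));cv2.imwrite('pics/side6.png',p);print(read_state()['tool_pos'])
```

```text
[ 0.55686975 -0.06733022  0.27036393]
```

View pics/c6.png

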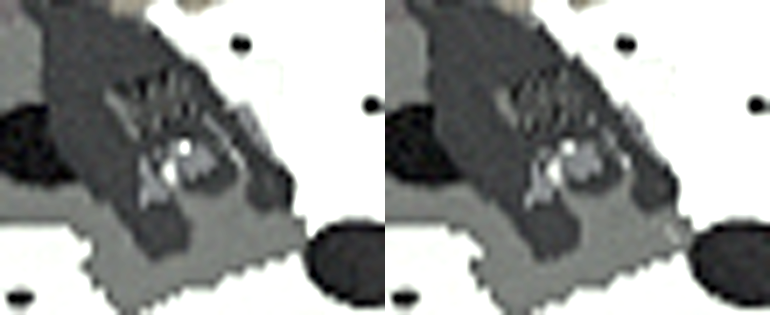

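The jaw gap narrowed slightly more (about 57 to 54 crop px). I do another stroke and watch the drag.

carry_out:
  targets:
    - {"hand": 0,"x": 0,"y": -0.0075,"z": 0.015,"ax": 0,"ay": 0,"az": 0}
    - {"hand": 0,"x": 0,"y": -0.0075,"z": 0.024,"ax": 0,"ay": 0,"az": 0}
    - {"hand": 0,"x": 0,"y": -0.0075,"z": 0.028,"ax": 0,"ay": 0,"az": 0}
    - {"hand": 0,"x": 0,"y": -0.0075,"z": 0.0295,"ax": 0,"ay": 0,"az": 0}
    - {"hand": 0,"x": 0,"y": -0.0075,"z": 0.0302,"ax": 0,"ay": 0,"az": 0}
    - {"hand": 0,"x": 0,"y": -0.0105,"z": 0.0302,"ax": 0,"ay": 0,"az": 0}
    - {"hand": 0,"x": 0,"y": -0.0135,"z": 0.0302,"ax": 0,"ay": 0,"az": 0}

```text
t: 13.18
tool_pos: [0.5609, -0.0787, 0.2406]
orientation: [0.603, -3.08, -0.005]
force: [-11.2, 8.3, 19.4]
opening: 0.0004
gripper_force: 10.4
```

carry_out:
  targets:
    - {"hand": 0,"x": 0,"y": -0.002,"z": 0,"ax": 0,"ay": 0,"az": 0}
    - {"hand": 0,"x": 0,"y": -0.004,"z": 0,"ax": 0,"ay": 0,"az": 0}

```text
t: 13.42
tool_pos: [0.5635, -0.0825, 0.2407]
orientation: [-0.603, 3.083, 0.004]
force: [-4.8, 7.6, 12.7]
opening: 0.0005
gripper_force: 6.4
```

carry_out:
  targets:
    - {"hand": 0,"x": 0,"y": -0.002,"z": 0,"ax": 0,"ay": 0,"az": 0}
    - {"hand": 0,"x": 0,"y": -0.004,"z": 0,"ax": 0,"ay": 0,"az": 0}

```text
t: 13.68
tool_pos: [0.5653, -0.0865, 0.2406]
orientation: [-0.603, 3.082, 0.001]
force: [-0.7, 3.2, 4.8]
opening: 0.0003
gripper_force: 2.4
```

carry_out:
  targets:
    - {"hand": 0,"x": 0,"y": 0,"z": -0.005,"ax": 0,"ay": 0,"az": 0}
    - {"hand": 0,"x": 0,"y": 0.012,"z": -0.005,"ax": 0,"ay": 0,"az": 0}
    - {"hand": 0,"x": 0,"y": 0.012,"z": -0.002,"ax": 0,"ay": 0,"az": 0}
    - {"hand": 0,"x": 0,"y": 0.012,"z": -0.0005,"ax": 0,"ay": 0,"az": 0}
    - {"hand": 0,"x": 0,"y": 0.012,"z": 0,"ax": 0,"ay": 0,"az": 0}
    - {"hand": 0,"x": 0,"y": 0.01,"z": 0.0002,"ax": 0,"ay": 0,"az": 0}
    - {"hand": 0,"x": 0,"y": 0.008,"z": 0.0002,"ax": 0,"ay": 0,"az": 0}

```text
t: 14.55
tool_pos: [0.5616, -0.0788, 0.2407]
orientation: [0.604, -3.082, -0.003]
force: [-6.7, 8.8, 16.2]
opening: 0.0007
gripper_force: 8.1
```

carry_out:
  targets:
    - {"hand": 0,"x": 0,"y": -0.002,"z": 0,"ax": 0,"ay": 0,"az": 0}
    - {"hand": 0,"x": 0,"y": -0.004,"z": 0,"ax": 0,"ay": 0,"az": 0}

```text
t: 14.8
tool_pos: [0.5635, -0.0822, 0.2407]
orientation: [-0.604, 3.082, 0.004]
force: [-5.5, 10.6, 15.6]
opening: 0.0004
gripper_force: 7.7
```

carry_out:
  targets:
    - {"hand": 0,"x": 0,"y": -0.002,"z": 0,"ax": 0,"ay": 0,"az": 0}
    - {"hand": 0,"x": 0,"y": -0.004,"z": 0,"ax": 0,"ay": 0,"az": 0}

```text
t: 15.05
tool_pos: [0.5653, -0.0864, 0.2406]
orientation: [-0.603, 3.081, 0.001]
force: [-0.1, 2.7, 4.9]
opening: 0.0005
gripper_force: 2.8
```

The drag is now a steady ~0.65–0.7 of the press (11–12 N, far above the 3.5 N rolling drag), so the finger is slipping and the jaw is snug. I lift off and look.

carry_out:
  targets:
    - {"hand": 0,"x": 0,"y": 0,"z": -0.02,"ax": 0,"ay": 0,"az": 0}
    - {"hand": 0,"x": 0.03,"y": 0.02,"z": -0.06,"ax": 0,"ay": 0,"az": 0}
    - {"hand": 0,"x": 0.07,"y": 0.06,"z": -0.06,"ax": 0,"ay": 0,"az": 0}
    - {"hand": 0,"x": 0.07,"y": 0.1,"z": -0.06,"ax": 0,"ay": 0,"az": 0}
    - {"hand": 0,"x": 0.07,"y": 0.13,"z": -0.06,"ax": 0,"ay": 0,"az": 0}
    - {"hand": 0,"x": 0.07,"y": 0.13,"z": -0.06,"ax": 0,"ay": 0,"az": 0}

```text
t: 15.8
tool_pos: [0.4505, 0.008, 0.3003]
orientation: [-0.606, 3.082, -0.0]
force: [0.2, -0.7, 0.9]
opening: 0.0005
gripper_force: 0.0
```

```bash
cat >> h.py <<'E'
N=np.array([.5754,-.1164])
def push(th,off=-.0195,r=.165,z=.038,yaw0=-1.181):
    th=yaw0-th;u=np.array([np.cos(th),np.sin(th)]);n=np.array([-u[1],u[0]])
    return goal([*(N-r*u+off*n),z],th+np.pi)
E
python3 - <<'E'
from h import *
s=read_state();print(s['tool_pos'],s['q'].round(2))
print('start above',push(0,-.04,z=.07));
a,da=read_camera('side');b,db=read_camera('top')
f=lambda s,x,y:cv2.convertScaleAbs(cv2.resize(s[y:y+45,x:x+55],None,fx=7,fy=7,interpolation=cv2.INTER_CUBIC),alpha=1.4)
cv2.imwrite('pics/c7.png',np.hstack([f(a,360,255),f(b,365,160)]))
E
```

```text
[0.45045968 0.00802759 0.30032647] [-0.1  -0.21  2.01 -0.    1.34 -2.06]
start above (array([-0.0282,  0.0025,  0.0444]), array([-0.0005,  0.0009, -0.0014]))
```

View pics/c7.png

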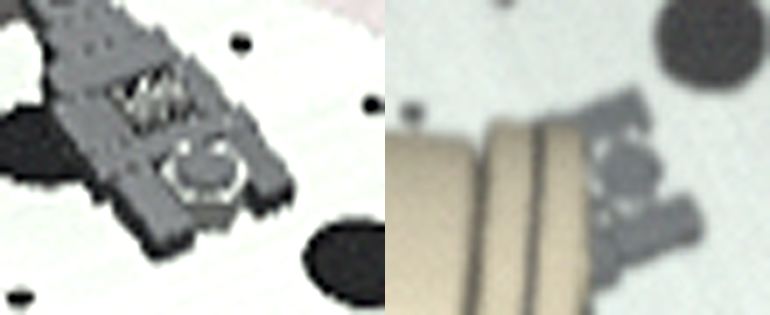

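Both jaws now bear on the nut with no visible gap (side crop, nut spanning x 160–245, jaws at about 185 and 247). I go down beside the handle.

carry_out:
  targets:
    - {"hand": 0,"x": -0.015,"y": 0.002,"z": 0.025,"ax": 0,"ay": 0,"az": 0}
    - {"hand": 0,"x": -0.028,"y": 0.0025,"z": 0.055,"ax": 0,"ay": 0,"az": 0}
    - {"hand": 0,"x": -0.028,"y": 0.0025,"z": 0.0765,"ax": 0,"ay": 0,"az": 0}
    - {"hand": 0,"x": -0.028,"y": 0.0025,"z": 0.0765,"ax": 0,"ay": 0,"az": 0}
    - {"hand": 0,"x": -0.028,"y": 0.0025,"z": 0.0765,"ax": 0,"ay": 0,"az": 0}

```text
t: 16.52
tool_pos: [0.4766, 0.0191, 0.2239]
orientation: [-0.602, 3.083, -0.001]
force: [0.5, 0.5, 0.5]
opening: 0.0008
gripper_force: 0.0
```

Run:
```python
from h import *
s=read_state();print(s['tool_pos'],s['force'])
for d in range(0,61,6): print(d,*push(np.radians(d)))
```

```text
[0.47658022 0.01911233 0.22386455] [0.48397776 0.5051519  0.49050317]
0 [-0.0204  0.0022 -0.0001] [-0.0005  0.0006 -0.0043]
6 [-0.0378  0.0034 -0.0001] [-0.0005  0.0006  0.1004]
12 [-0.0551  0.0028 -0.0001] [-0.0004  0.0007  0.2051]
18 [-0.0724  0.0004 -0.0001] [-0.0004  0.0007  0.3098]
24 [-0.0892 -0.0038 -0.0001] [-4.000e-04  7.000e-04  4.145e-01]
30 [-1.056e-01 -9.800e-03 -1.000e-04] [-3.000e-04  7.000e-04  5.193e-01]
36 [-1.212e-01 -1.740e-02 -1.000e-04] [-3.00e-04  7.00e-04  6.24e-01]
42 [-0.1359 -0.0266 -0.    ] [-2.000e-04  8.000e-04  7.287e-01]
48 [-0.1496 -0.0374 -0.    ] [-2.000e-04  8.000e-04  8.334e-01]
54 [-0.1622 -0.0494 -0.    ] [-2.000e-04  8.000e-04  9.381e-01]
60 [-0.1733 -0.0628  0.    ] [-1.0000e-04  8.0000e-04  1.0429e+00]
```

carry_out:
  targets:
    - {"hand": 0,"x": -0.01,"y": 0.001,"z": 0,"ax": 0,"ay": 0,"az": 0}
    - {"hand": 0,"x": -0.0204,"y": 0.0022,"z": 0,"ax": 0,"ay": 0,"az": 0}
    - {"hand": 0,"x": -0.029,"y": 0.003,"z": 0,"ax": 0,"ay": 0,"az": 0.05}
    - {"hand": 0,"x": -0.0378,"y": 0.0034,"z": 0,"ax": 0,"ay": 0,"az": 0.1}
    - {"hand": 0,"x": -0.0465,"y": 0.0032,"z": 0,"ax": 0,"ay": 0,"az": 0.153}
    - {"hand": 0,"x": -0.0551,"y": 0.0028,"z": 0,"ax": 0,"ay": 0,"az": 0.205}
    - {"hand": 0,"x": -0.0551,"y": 0.0028,"z": 0,"ax": 0,"ay": 0,"az": 0.205}

```text
t: 17.4
tool_pos: [0.5267, 0.0435, 0.2233]
orientation: [-0.285, 3.128, -0.0]
force: [-0.2, 0.1, 1.0]
opening: 0.0001
gripper_force: 0.4
```

Run:
```python
from h import *
s=read_state();print(s['tool_pos'],s['force'])
for d in (12,18,24,30,36,42,48,54,60): print(d,*push(np.radians(d)))
```

```text
[0.52668931 0.04348284 0.22325858] [-0.1883138   0.13065948  1.034007  ]
12 [ 0.0003 -0.001  -0.0007] [-0.0001  0.0004  0.0017]
18 [-0.0171  0.0001 -0.0007] [-1.000e-04  4.000e-04  1.064e-01]
24 [-0.0345 -0.0006 -0.0007] [-1.000e-04  4.000e-04  2.111e-01]
30 [-0.0517 -0.0032 -0.0007] [-1.000e-04  4.000e-04  3.158e-01]
36 [-0.0685 -0.0075 -0.0007] [-1.000e-04  4.000e-04  4.205e-01]
42 [-0.0848 -0.0135 -0.0007] [-0.000e+00  4.000e-04  5.253e-01]
48 [-0.1004 -0.0212 -0.0007] [-0.0e+00  4.0e-04  6.3e-01]
54 [-0.1151 -0.0306 -0.0007] [0.000e+00 4.000e-04 7.347e-01]
60 [-0.1287 -0.0413 -0.0007] [0.000e+00 4.000e-04 8.394e-01]
```

carry_out:
  targets:
    - {"hand": 0,"x": -0.009,"y": 0,"z": 0,"ax": 0,"ay": 0,"az": 0.05}
    - {"hand": 0,"x": -0.0171,"y": 0.0001,"z": 0,"ax": 0,"ay": 0,"az": 0.106}
    - {"hand": 0,"x": -0.0258,"y": 0,"z": 0,"ax": 0,"ay": 0,"az": 0.158}
    - {"hand": 0,"x": -0.0345,"y": -0.0006,"z": 0,"ax": 0,"ay": 0,"az": 0.211}
    - {"hand": 0,"x": -0.0431,"y": -0.0018,"z": 0,"ax": 0,"ay": 0,"az": 0.263}
    - {"hand": 0,"x": -0.0517,"y": -0.0032,"z": 0,"ax": 0,"ay": 0,"az": 0.316}
    - {"hand": 0,"x": -0.0601,"y": -0.0052,"z": 0,"ax": 0,"ay": 0,"az": 0.368}
    - {"hand": 0,"x": -0.0685,"y": -0.0075,"z": 0,"ax": 0,"ay": 0,"az": 0.42}

```text
t: 18.4
tool_pos: [0.5946, 0.049, 0.2227]
orientation: [-0.374, -3.118, -0.002]
force: [-4.0, 2.6, 0.9]
opening: 0.0007
gripper_force: 2.2
```

Run:
```python
from h import *
s=read_state();print(s['tool_pos'],s['force'])
for d in (36,42,48,54,58,60): print(d,*push(np.radians(d)))
```

```text
[0.59455591 0.048963   0.22271314] [-3.96653047  2.55015536  0.92681134]
36 [-0.001  -0.0002 -0.0013] [ 0.001  -0.0018 -0.    ]
42 [-0.0183  0.0009 -0.0013] [ 0.0009 -0.0018  0.1047]
48 [-0.0357  0.0002 -0.0014] [ 0.0008 -0.0019  0.2094]
54 [-0.0529 -0.0023 -0.0014] [ 0.0007 -0.0019  0.3141]
58 [-0.0642 -0.0049 -0.0014] [ 0.0006 -0.002   0.384 ]
60 [-0.0698 -0.0065 -0.0014] [ 0.0006 -0.002   0.4189]
```

carry_out:
  targets:
    - {"hand": 0,"x": -0.009,"y": 0.0003,"z": -0.001,"ax": 0,"ay": 0,"az": 0.05}
    - {"hand": 0,"x": -0.0175,"y": 0.0006,"z": -0.001,"ax": 0,"ay": 0,"az": 0.105}
    - {"hand": 0,"x": -0.026,"y": 0.0004,"z": -0.001,"ax": 0,"ay": 0,"az": 0.157}
    - {"hand": 0,"x": -0.035,"y": 0,"z": -0.001,"ax": 0,"ay": 0,"az": 0.209}
    - {"hand": 0,"x": -0.0435,"y": -0.001,"z": -0.001,"ax": 0,"ay": 0,"az": 0.262}
    - {"hand": 0,"x": -0.052,"y": -0.0023,"z": -0.001,"ax": 0,"ay": 0,"az": 0.314}
    - {"hand": 0,"x": -0.0605,"y": -0.0043,"z": -0.001,"ax": 0,"ay": 0,"az": 0.367}
    - {"hand": 0,"x": -0.069,"y": -0.0065,"z": -0.001,"ax": 0,"ay": 0,"az": 0.419}

```text
t: 19.4
tool_pos: [0.66, 0.026, 0.2235]
orientation: [-1.014, -2.971, -0.0]
force: [-3.9, 2.3, 0.5]
opening: 0.0006
gripper_force: 1.9
```

carry_out:
  targets:
    - {"hand": 0,"x": 0,"y": 0,"z": 0,"ax": 0,"ay": 0,"az": 0}
    - {"hand": 0,"x": 0.02,"y": 0,"z": 0,"ax": 0,"ay": 0,"az": 0}
    - {"hand": 0,"x": 0.03,"y": 0,"z": -0.03,"ax": 0,"ay": 0,"az": 0}
    - {"hand": 0,"x": 0.05,"y": 0.03,"z": -0.07,"ax": 0,"ay": 0,"az": 0}
    - {"hand": 0,"x": 0.1,"y": 0.06,"z": -0.08,"ax": 0,"ay": 0,"az": 0}
    - {"hand": 0,"x": 0.14,"y": 0.1,"z": -0.08,"ax": 0,"ay": 0,"az": 0}
    - {"hand": 0,"x": 0.16,"y": 0.14,"z": -0.08,"ax": 0,"ay": 0,"az": 0}
    - {"hand": 0,"x": 0.16,"y": 0.14,"z": -0.08,"ax": 0,"ay": 0,"az": 0}

```text
t: 20.4
tool_pos: [0.6188, 0.2374, 0.3045]
orientation: [1.005, 2.975, 0.002]
force: [-0.1, -0.5, 0.1]
opening: 0.0005
gripper_force: 0.0
```

Run:
```python
from h import *
s=read_state();print(s['tool_pos'],s['force'])
a,_=read_camera('side');b,_=read_camera('top')
f=lambda s,x,y:cv2.resize(s[y:y+120,x:x+160],None,fx=2.4,fy=2.4,interpolation=cv2.INTER_CUBIC)
g=np.hstack([f(a,320,200),f(b,290,110)]);cv2.imwrite('pics/c8.png',g)
```

```text
[0.61882262 0.23737504 0.30450123] [-0.06322967 -0.54145092  0.05077465]
```

View pics/c8.png

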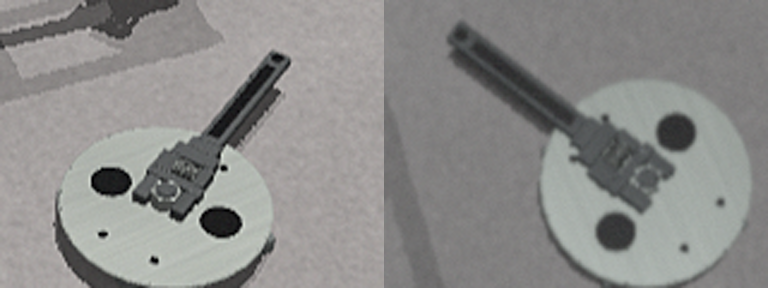

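The wrench lies swung round and flat, with the handle hole at side px (435.8,224.6) and top (321.7,123.8), and the stud at top (400,185).

Run:
```python
from h import *
for n,h,s in(('side',(435.8,224.6),(388.8,279.2)),('top',(321.7,123.8),(400,185))):
    v=(plane(n,[s],.053)-plane(n,[h],.047))[0];print(n,np.linalg.norm(v),np.degrees(np.arctan2(v[1],v[0])+1.181))
print(tri((321.7,123.8),(435.8,224.6)))
```

```text
side 0.2240453685209143 -60.86415709455685
top 0.22545555584351248 -61.179109728008534
(array([0.71411422, 0.05762415, 0.04912974]), np.float64(0.0008369445327645915))
```

The swing measures about 61° and the wrench is flat, so I hand in.

```bash
python3 -c "
from plant import *
print(robot.close_job())"
```

```text
the job is handed in; nothing more can be done
None
```

I closed the jaw snugly on the nut with the worm, swung the handle to turn the nut about 61° clockwise, left the wrench lying flat on it, and handed the job in; the hand-in returned no verdict.

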